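# Lay a standing battery pack and a heat sink in their service-tray compartments

### The arm

A 7-joint arm with a two-finger parallel gripper is mounted at the origin on the work surface. World frame = base frame: x ahead of the robot, y to its left, z up, the work surface at z = 0. Lengths are in m, angles in degrees, forces in N, time in s.
With the tool pointing down it reaches from about 0.425 to 0.875 m from the base axis. Payload 4.7 kg.
Tool frame: the origin (TCP) lies on the mounting face of the last link; the fingertips stand 182 mm ahead of it and the grasp point (between the pads) lies 164 mm ahead of it; z points along the fingers, x is the direction in which the jaws open and shut, and the axes are right-handed (so a half turn about z gives the same grasp; the last joint's range is limited). The gripper opens to 87 mm and grips with 3 to 60 N. Pads are 19 mm wide; open, the fingers measure 117 mm over their backs; the gripper's body (75 mm by 190 mm) begins 51 mm behind the grasp point.
Start: joints at [-63.707, 18.392, -4.016, 83.108, 1.295, 78.541, -3.26], TCP at [0.28, 0.587, 0.405] pointing down, gripper open.
Joint ranges: [-163.93, 163.93], [-17.29, 119.83], [-79.2, 71.16], [3.27, 140.29], [-89.18, 269.18], [5.43, 117.66], [-154.24, 154.24]. Speed limits (degrees/s): [147.25, 147.25, 180, 180, 180, 180, 180].

### API

Orientations are given as [roll, pitch, yaw] about the fixed x, y, z axes, in that order (R = Rz(yaw) Ry(pitch) Rx(roll)).
In Python, from cell import status, cams, env, outline_of, landmark_of gives the robot as it stands. The module is installed in compiled form; this text tells all that it offers.
- The arm moves only by the tool jog_arm, never from a script. Its argument "rows" is a list of rows, each a list of 7 numbers: the closure, from 0 (fully open) to 1 (shut), then the shift along the tool's x, y, z in m, then the turn, a rotation vector about the tool's x, y, z in degrees. A call has 1 to 12 rows; each row shifts and turns the commanded pose from where the row before left it, along the tool's axes as they then stand; what a row does not reach is not made up. A row lasts 1/12 s, in which the tool goes at most 41.7 mm and 7.16 degrees, less where a joint would pass 70% of its speed; a pose out of reach is approached as far as the arm can. A call with a gripper value outside its range is refused whole. The fingers move at their own pace and stop on an object; "grip_force" is the grip in N (left out, the last holds). Time passes only in rows, so rows that do not move let the fingers close. It gives the time, the measured TCP pose, the force and the opening at its end, in the units of the state.
- status.get_obs(): the state, without advancing time (a new reading comes with each control period).
- cams.read_camera(name): name is "scene" or "top" or "wrist"; returns (picture, depth): 480x640x3 uint8, red, green, blue; 480x640 float32, m along the optical axis (not along the pixel's ray), 0 where there is no reading.
- cams.camera_params(name): a dict with "vfov" (degrees; the focal length in pixels is half the picture's height over the tangent of half this angle, whatever the lens; pixels are square), "cx", "cy" (the principal point, pixels), "eye" and "attitude" of the camera in the world. Camera axes: x right, y up, looking along -z (the intrinsics and any distortion apply to the point x, -y, -z); pixel columns grow to the right and rows downward; lengths in m; the calibration is good to about 2 mm. A picture is of the moment at which its call begins: read the wrist's pose just before it. camera_params takes no time and is no camera call; for the wrist camera it gives the pose at the moment of the call.
- env.sign_off(): hands the job in, once; it reports no verdict.
Trained networks look in the newest picture that a camera, given by its name, has taken for a name from the list of things; names that differ only in an ending like _2 or _b are one class to them, and where a whole thing is asked for, a point or a joint stands for the part that bears it (a point fixed in the world has none). Each returns a list of dicts, best first, with "conf" (0 to 1); they miss things now and then, are a little off and sometimes report something else, mostly with a low value. They report only what shows in the picture. A call takes as long as a camera call. They do not tell look-alikes from the thing itself.
- outline_of(camera, name): "pixels" (480x640 bool, what is visible of it) and "box" ([left, top, right, bottom] in pixels, round what is visible of it).
- landmark_of(camera, name): "position" ([row, column] in pixels: a listed point, or the origin of a listed thing).
The state is a dict: "time_s": time; "qpos": joint angles; "joint_velocities": joint speeds; "effort": joint torques, N m; "tool_pos": TCP position; "tool_rot": TCP orientation; "force": force on the tool from outside, world axes, zero at the start; "wrist_torque": the same for the moment, N m; "grip_width": finger opening in m.
Only numpy, scipy, OpenCV 4.12 (cv2) and the standard library are available. Lean on these libraries where they do the work, as an engineer would, in place of code of your own. Each camera call takes 0.05 s, during which the arm holds its last target. There are 200 camera calls.

### The job

Take the laptop battery pack out of its stand and lay it down flat on the teal mat with its yellow label up, let go of it there, then take it again across its width and lay it in its compartment of the tray: label up, white plug in the notch, flat on the floor. Lay the finned heat sink flat in the other compartment, its wide finned end in the wide end. Leave everything else on the bench where it is.

Things in the scene. Friction and masses are not known exactly. Their poses are not given: they have to be found in the camera images.
- battery: laptop battery, a black slab 130 long x 46 wide x 14 mm thick, about 0.16 kg, at the start standing on a long edge in the stand. Axes: x along its length to the white plug, y out of the yellow-label face, z across its width (up at the start). Origin: middle of the long edge it stands on at the start.
- battery_center (a point): centre of the battery slab, 23 mm from the origin along the battery's z; axes as the battery
- battery_tab (a point): centre of the battery's white plug, a block 12 long x 20 wide x 9 mm thick at the +x end, 71 mm from battery_center (the plug's tip is 77 mm from battery_center)
- stand: fixed grey stand, base 120 x 60 x 8 mm; four orange posts 16 x 8 mm, tops 30 mm above the bench, 45 mm either side of its middle, form a slot 18 mm wide along its x; the battery is free at mid-length, its lower edge on the base, its upper edge 54 mm above the bench. Origin: centre of the underside.
- mat: fixed flat teal mat 200 x 200 x 3 mm, empty; origin: centre of the underside
- tray: fixed grey tray 270 (its x) x 160 (its y) mm, floor 6 mm above the bench; blue rim (4 mm thick) and blue compartment walls (5 mm thick) rise 10 mm above the floor. Two compartments: the battery's, long way along tray x, and the heat sink's, long way along tray y. Their long walls have wide gaps about mid-length for the fingers. Origin: centre of the underside.
- battery_slot (a point): where battery_center is when home: centre of the battery compartment, 7 mm above its floor (13 mm above the bench), 45 mm from the tray's origin along tray x; axes as the tray. Compartment inside: 135 x 50 mm, a 26 mm wide notch for the plug in the middle of its +x end wall; finger gaps 60 mm long, centred.
- battery_notch (a point): where battery_tab is when the battery is home: 71 mm from battery_slot along tray x
- heatsink: heat sink 110 mm long lying flat, fins up: aluminium plate 80 x 34 x 8 mm with a thin copper pipe on top (3 mm more) and, at the +x end, a brown finned block 30 long x 52 wide x 17 mm high, beginning 25 mm from the origin. Origin: centre of the underside at mid-length; x towards the fins, z up. About 0.13 kg, balanced near the origin.
- heatsink_fins (a point): middle of the finned block's underside, 40 mm from the heat sink's origin along its x
- heatsink_slot (a point): where the heat sink's origin is when home: centre of its compartment, on the floor (6 mm above the bench), 90 mm from the tray's origin along tray -x; axes as the tray. Compartment inside: 115 mm long (tray y), 38 mm wide at the -y end, 56 mm at the +y end; finger gaps from 33 mm on the -y side to 30 mm on the +y side of this point.
- heatsink_wide_end (a point): where heatsink_fins is when home: 40 mm from heatsink_slot along tray y
- alcohol_bottle: bystander: white bottle with red cap, 52 mm across, 120 mm high; origin at the underside
- solder_spool: bystander: green solder spool, 60 mm across, 38 mm high; origin at the underside
- screwdriver: bystander: screwdriver 170 mm long, lying; origin at its middle, x along it
- ssd: bystander: silver drive in its case, 80 x 40 x 9 mm, lying flat; origin at the underside's centre
- blower_fan: bystander: black blower fan 60 x 60 x 13 mm, lying flat; origin at the underside's centre
- screw_cup: bystander: clear open cup, 70 mm across, 50 mm high; origin at the underside
Things that resemble listed ones, but are neither listed nor needed, are in the scene too. Of the things that look like the battery, the smaller one is meant.

How it is judged:
By the outcome, as a careful person would: the job done as asked, in the order asked, and still so for the second after the job is handed in, with the robot touching nothing.
It also fails if it takes over 72 s, if anything falls off the work surface, if the arm or the gripper's body presses on something with over 40 N, if the wrist force passes 120 N, or if a joint passes its speed limit or range.

## Working session

There is one attempt and no reset: what is moved stays moved. The work goes in short steps, Python scripts to look and compute and a tool call to move; the robot and the scene stay as the last step left them, time stands still between calls to the robot, and variables do not carry over. Pictures are saved under pics/ and viewed, about 8 in all and at most 12, crops included, and the job is handed in when it is done.

Besides the shell and the picture viewer there is one more tool, called after ">>>" as name([rows], argument=value, ...), one row to a line, values as JSON. jog_arm: Moves the arm, as the interface text tells. Its arguments: {"type":"object","properties":{"rows":{"type":"array"},"grip_force":{"type":"number"}},"required":["rows"]}

```bash
mkdir -p pics; ls; cat > h.py <<'E'
import numpy as np, cv2
from scipy.spatial.transform import Rotation as R
from cell import status, cams, env, outline_of, landmark_of
def rot(a): 
    a=np.array(a,float)
    return a if a.shape==(3,3) else R.from_euler('xyz',a,degrees=True).as_matrix()
def K(p): return 240/np.tan(np.radians(p['vfov'])/2)
def deproj(p,u,v,d=None,z=None):
    f=K(p); r=np.stack([(np.asarray(u)-p['cx'])/f,-(np.asarray(v)-p['cy'])/f,-np.ones_like(np.asarray(u,float))],-1)
    w=r@rot(p['attitude']).T; e=np.array(p['eye'])
    s=((z-e[2])/w[...,2]) if d is None else np.asarray(d)
    return e+w*s[...,None]
def save(n,im,crop=None,sc=1):
    if crop: l,t,r,b=crop; im=im[t:b,l:r]
    cv2.imwrite(n,cv2.resize(im[:,:,::-1],None,fx=sc,fy=sc,interpolation=cv2.INTER_CUBIC))
E
python3 - <<'E'
from h import *
print(status.get_obs())
for n in ['top','scene']:
    im,d=cams.read_camera(n); p=cams.camera_params(n); print(n,p, (d>0).mean()); save(f'pics/{n}0.png',im)
    np.savez(f'{n}0.npz',im=im,d=d)
    if n=='top' or 1:
      for t in ['battery_center','battery_tab','stand','mat','tray','battery_slot','battery_notch','heatsink','heatsink_fins','heatsink_slot','heatsink_wide_end']:
        for o in landmark_of(n,t)[:3]:
            r,c=o['position']; dd=d[int(round(r)),int(round(c))]
            print(t,round(o['conf'],2),[round(r),round(c)],deproj(p,c,r,dd).round(3) if dd>0 else None)
print(cams.camera_params('wrist'))
E
```

```text
pics
{'time_s': 0.0, 'qpos': array([-63.70718797,  18.43952434,  -4.01557814,  83.17501387,
         1.29431729,  78.54210935,  -3.26131101]), 'joint_velocities': array([ 0.03482602, -0.01666041,  0.08131755, -0.14312578,  0.03222129,
       -0.09452027,  0.09599225]), 'effort': array([-7.37457549e-05, -4.91287887e+01, -4.03820481e-01, -3.12530994e+01,
       -6.38653035e-02,  4.40971262e-02,  1.84096075e-04]), 'tool_pos': array([0.27961509, 0.58655118, 0.40365494]), 'tool_rot': array([1.79994842e+02, 1.11439337e-01, 6.45155321e+01]), 'force': array([ 0.06288638, -0.81684778,  0.66192205]), 'wrist_torque': array([-0.02339722,  0.01704813,  0.01826025]), 'grip_width': 0.08688068317249721}
top {'vfov': 57.753351513760954, 'cx': 315.7508965712031, 'cy': 242.39705964528443, 'eye': array([0.31956704, 0.06947112, 1.09954181]), 'attitude': array([ 10.88017592,   0.65279013, -90.69112067])} 0.9959993489583333
battery_center 0.97 [360, 223] [0.244 0.297 0.059]
battery_center 0.79 [192, 348] [ 0.66  -0.007  0.021]
battery_tab 0.67 [202, 373] [ 0.625 -0.066  0.041]
stand 0.66 [193, 348] [ 0.659
[... 1155 characters left out ...]
9  0.004]
tray 0.69 [197, 380] [0.533 0.287 0.013]
battery_slot 0.59 [194, 398] [0.56  0.326 0.006]
battery_slot 0.31 [190, 383] [0.523 0.32  0.004]
battery_notch 0.79 [202, 429] [0.634 0.341 0.009]
battery_notch 0.49 [191, 381] [0.522 0.31  0.008]
heatsink 0.79 [255, 274] [0.443 0.008 0.006]
heatsink_fins 0.9 [274, 277] [ 0.486 -0.033  0.014]
heatsink_fins 0.23 [245, 447] [0.733 0.229 0.022]
heatsink_slot 0.64 [182, 345] [0.432 0.292 0.006]
heatsink_wide_end 0.64 [171, 354] [0.428 0.339 0.008]
{'vfov': 70.05709490769642, 'cx': 318.729428807916, 'cy': 237.0940956378714, 'eye': array([0.20572768, 0.62116508, 0.38559031]), 'attitude': array([-1.70949100e+01,  1.33344398e-02,  6.45240504e+01])}
```

View pics/top0.png

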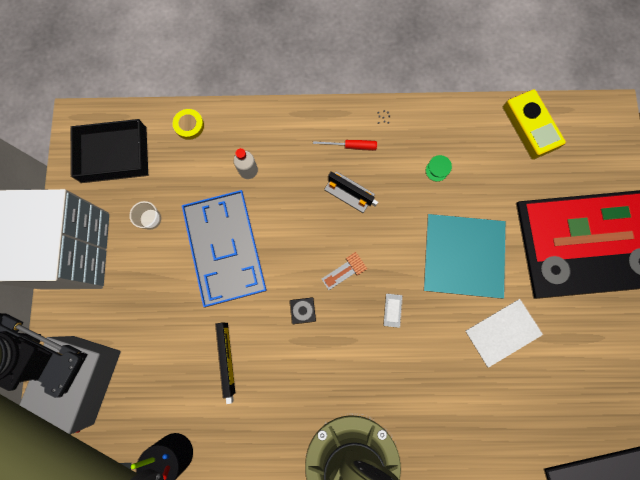

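View pics/scene0.png

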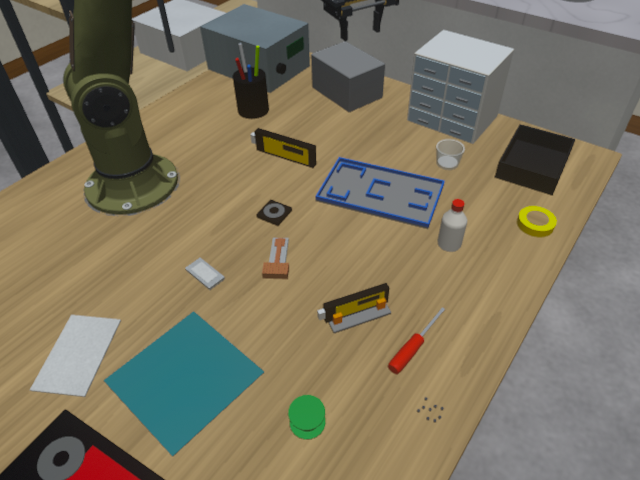

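The top view shows two battery look-alikes: one in the stand at about (350,190), and one free-standing at (225,362). The one in the stand is smaller and sits between the orange posts, so it is the one meant. The tray is at (225,248), the mat at (465,255) and the heat sink at (343,271). I'll confirm the battery with a crop and measure both.

```bash
python3 - <<'E'
from h import *
imgs=[]
for n in ['top','scene']:
    Z=np.load(f'{n}0.npz'); im,d=Z['im'],Z['d']; p=cams.camera_params(n)
    u,v=np.meshgrid(np.arange(640),np.arange(480)); P=deproj(p,u,v,d)
    hsv=cv2.cvtColor(im,cv2.COLOR_RGB2HSV)
    def rect(name,m):
        q=P[m]; c,s,a=cv2.minAreaRect((q[:,:2]*1000).astype(np.float32)); print(n,name,len(q),np.round(c,1),np.round(s,1),round(a,1),'z',np.percentile(q[:,2],[5,50,95]).round(4))
    def near(x,y,r): return np.hypot(P[...,0]-x,P[...,1]-y)<r
    black=hsv[...,2]<70
    white=(hsv[...,1]<60)&(hsv[...,2]>150)
    rect('bat in stand top edge',near(.66,-.01,.09)&black&(P[...,2]>.046)&(P[...,2]<.062))
    rect('plug',near(.625,-.07,.03)&white&(P[...,2]>.02))
    rect('other bat',near(.246,.29,.1)&black&(P[...,2]>.03)&(P[...,2]<.075))
    rect('tray blue',near(.52,.31,.2)&(abs(hsv[...,0].astype(int)-112)<10)&(hsv[...,1]>120)&(P[...,2]<.03))
    rect('mat',near(.5,-.297,.18)&(abs(hsv[...,0].astype(int)-92)<7)&(hsv[...,1]>120)&(P[...,2]<.03))
    rect('sink all',near(.45,.01,.09)&(P[...,2]>.005))
    rect('fins',near(.45,.01,.09)&(P[...,2]>.0135))
    rect('wood',near(.55,.1,.05)); 
    imgs.append(im)
a=cv2.resize(imgs[0][150:430,195:395],None,fx=2,fy=2)[:560]; b=cv2.resize(imgs[1][100:380,240:440],None,fx=2,fy=2)
save('pics/crop1.png',np.hstack([a,b]))
E
```

```text
top bat in stand top edge 308 [662.8 -10.7] [126.7  16.6] 57.8 z [0.0485 0.0535 0.0574]
top plug 18 [625.6 -70.6] [11.4  8.3] 64.4 z [0.0371 0.0408 0.0434]
top other bat 640 [245.1 297.8] [171.1  18. ] 7.3 z [0.0392 0.0597 0.0631]
top tray blue 990 [520.3 316. ] [270.4 160.3] 14.2 z [0.0089 0.0155 0.0191]
top mat 5855 [ 493.5 -300.6] [198.2 197.3] 83.5 z [-0.0007  0.0028  0.0063]
top sink all 692 [444.   22.8] [163.1 139.4] 37.6 z [0.006  0.0111 0.0184]
top fins 250 [453.5  11.3] [ 51.9 106.1] 32.3 z [0.0138 0.0161 0.0198]
top wood 1150 [550.5  99.8] [98.9 97.8] 44.6 z [-0.0034  0.0001  0.0034]
scene bat in stand top edge 458 [663.3 -14. ] [130.3  17.2] 57.7 z [0.0492 0.0529 0.0553]
scene plug 25 [626.  -73.5] [11.1  9.8] 55.9 z [0.0376 0.0399 0.043 ]
scene other bat 550 [247. 294.] [171.2  26.8] 7.4 z [0.0347 0.0572 0.0613]
scene tray blue 1500 [517.1 320.7] [269.8 185.2] 14.4 z [0.0062 0.0131 0.0169]
scene mat 11302 [ 493.  -302.2] [198.2 200.3] 83.7 z [-0.0001  0.0023  0.0047]
scene sink all 748 [451.6   7.3] [ 52.6 112.4] 33.5 z [0.0059 0.0105 0.0169]
scene fins 271 [465.1 -13.2] [52.5 63.4] 33.5 z [0.0138 0.0157 0.0179]
scene wood 1272 [549.8  99.9] [99.1 97.2] 28.9 z [-0.0036 -0.0011  0.0016]
```

View pics/crop1.png

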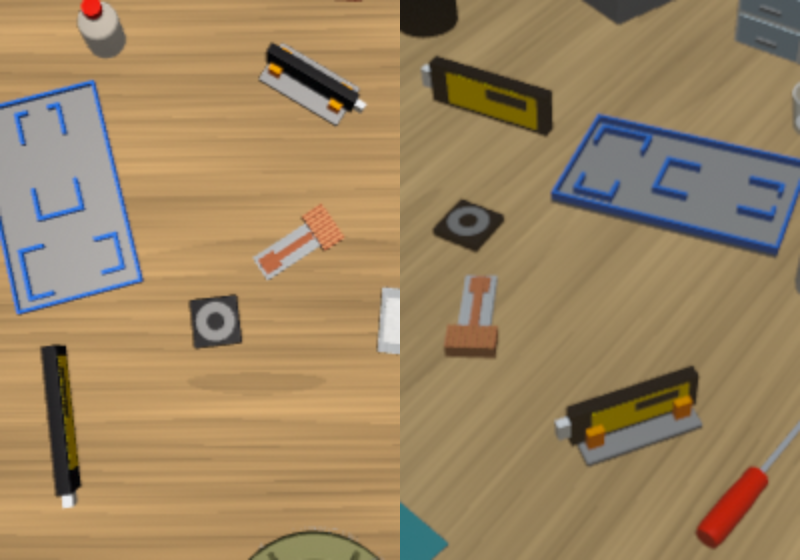

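The crops confirm it: the battery in the stand measures about 130 mm with the orange posts around it, and the free-standing one measures 171 mm, so it is the look-alike. Next I'll plan the move to above the stand.

```bash
cat >> h.py <<'E'
def plan(segs):
    """segs: list of (pos, rpy, n); prints a constant row per segment"""
    o=status.get_obs(); p=np.array(o['tool_pos']); A=rot(o['tool_rot'])
    print('now',p.round(4),np.round(o['tool_rot'],2),'t',round(o['time_s'],2),'w',round(o['grip_width'],4),'F',o['force'].round(1),'q',o['qpos'].round(0))
    for t,r,n in segs:
        B=rot(r); w=R.from_matrix(A.T@B).as_rotvec()
        S=sum(R.from_rotvec(w*k/n).as_matrix() for k in range(n))
        d=np.linalg.solve(S,A.T@(np.array(t)-p))
        X=[p+A@sum((R.from_rotvec(w*k/n).as_matrix() for k in range(m)),np.zeros((3,3)))@d for m in range(n+1)]
        print(n,'x',d.round(4),np.degrees(w/n).round(2),'|d|',round(np.linalg.norm(d),4),'mid',X[n//4].round(3),X[n//2].round(3),X[3*n//4].round(3))
        p=np.array(t,float);A=B
E
python3 - <<'E'
from h import *
plan([([.663,-.012,.30],[180,0,-32.2],24)])
plan([([.45,.30,.405],[180,0,20],12),([.663,-.012,.30],[180,0,-32.2],12)])
E
```

```text
now [0.2797 0.5868 0.4048] [ 1.800e+02 -1.000e-02  6.452e+01] t 1.2 w 0.0869 F [-0.7 -0.3 -1.1] q [-64.  18.  -4.  83.   1.  79.  -3.]
24 x [0.0083 0.0324 0.0044] [-0.   -0.    4.03] |d| 0.0337 mid [0.466 0.515 0.379] [0.606 0.373 0.352] [0.676 0.187 0.326]
now [0.2797 0.5868 0.4048] [ 1.800e+02 -1.000e-02  6.452e+01] t 1.2 w 0.0869 F [-0.7 -0.3 -1.1] q [-64.  18.  -4.  83.   1.  79.  -3.]
12 x [-0.0066  0.0277 -0.    ] [-0.   -0.    3.71] |d| 0.0285 mid [0.343 0.529 0.405] [0.393 0.46  0.405] [0.429 0.383 0.405]
12 x [0.0202 0.0256 0.0088] [-0.   -0.    4.35] |d| 0.0337 mid [0.529 0.243 0.379] [0.593 0.169 0.353] [0.638 0.082 0.326]
```

>>> jog_arm([
  [0,0.0083,0.0324,0.0044,0,0,4.03],
  [0,0.0083,0.0324,0.0044,0,0,4.03],
  [0,0.0083,0.0324,0.0044,0,0,4.03],
  [0,0.0083,0.0324,0.0044,0,0,4.03],
  [0,0.0083,0.0324,0.0044,0,0,4.03],
  [0,0.0083,0.0324,0.0044,0,0,4.03],
  [0,0.0083,0.0324,0.0044,0,0,4.03],
  [0,0.0083,0.0324,0.0044,0,0,4.03],
  [0,0.0083,0.0324,0.0044,0,0,4.03],
  [0,0.0083,0.0324,0.0044,0,0,4.03],
  [0,0.0083,0.0324,0.0044,0,0,4.03],
  [0,0.0083,0.0324,0.0044,0,0,4.03],
])

```text
time_s: 2.2
tool_pos: [0.6065, 0.3719, 0.3516]
tool_rot: [-180.0, -0.0, 16.0]
force: [0.4, -0.1, 0.1]
grip_width: 0.0872
```

>>> jog_arm([
  [0,0.0083,0.0324,0.0044,0,0,4.03],
  [0,0.0083,0.0324,0.0044,0,0,4.03],
  [0,0.0083,0.0324,0.0044,0,0,4.03],
  [0,0.0083,0.0324,0.0044,0,0,4.03],
  [0,0.0083,0.0324,0.0044,0,0,4.03],
  [0,0.0083,0.0324,0.0044,0,0,4.03],
  [0,0.0083,0.0324,0.0044,0,0,4.03],
  [0,0.0083,0.0324,0.0044,0,0,4.03],
  [0,0.0083,0.0324,0.0044,0,0,4.03],
  [0,0.0083,0.0324,0.0044,0,0,4.03],
  [0,0.0083,0.0324,0.0044,0,0,4.03],
  [0,0.0083,0.0324,0.0044,0,0,4.03],
])

```text
time_s: 3.2
tool_pos: [0.6619, -0.0142, 0.299]
tool_rot: [-180.0, -0.0, -32.4]
force: [0.6, -0.4, -0.5]
grip_width: 0.0871
```

```bash
cat >> h.py <<'E'
def look(n,png=None):
    p=cams.camera_params(n); im,d=cams.read_camera(n)
    if png: save(png,im)
    u,v=np.meshgrid(np.arange(640),np.arange(480)); return im,deproj(p,u,v,d),cv2.cvtColor(im,cv2.COLOR_RGB2HSV),p,d
def rect(name,P,m):
    q=P[m]
    if len(q)<5: print(name,len(q)); return
    c,s,a=cv2.minAreaRect((q[:,:2]*1000).astype(np.float32)); print(name,len(q),np.round(c,1),np.round(s,1),round(a,1),'z',np.percentile(q[:,2],[5,50,95]).round(4))
def near(P,x,y,r): return np.hypot(P[...,0]-x,P[...,1]-y)<r
E
python3 - <<'E'
from h import *
im,P,hsv,p,d=look('wrist','pics/w1.png')
b=near(P,.663,-.012,.1)&(hsv[...,2]<80)
rect('top edge',P,b&(P[...,2]>.049)&(P[...,2]<.06))
m=near(P,.663,-.012,.1)&(P[...,2]>.049)&(P[...,2]<.06); rect('all at top',P,m)
rect('posts',P,near(P,.663,-.012,.1)&(hsv[...,0]<22)&(hsv[...,0]>8)&(hsv[...,1]>200)&(P[...,2]>.02)&(P[...,2]<.036))
for o in landmark_of('wrist','battery_tab'): print(o['conf'],o['position'])
E
```

```text
top edge 3219 [665.9  -9.6] [123.7  13.1] 57.2 z [0.0538 0.0549 0.056 ]
all at top 3440 [665.6  -9.4] [123.7  13.9] 57.2 z [0.0538 0.0549 0.056 ]
posts 430 [664.7 -11. ] [105.2  32.2] 56.9 z [0.0214 0.0307 0.032 ]
0.71 [321.7, 320.5]
0.39 [235.3, 319.5]
0.38 [223.0, 317.2]
```

View pics/w1.png

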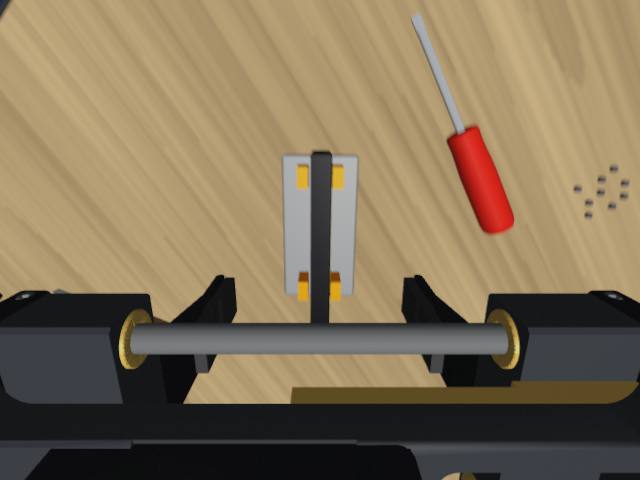

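The wrist view shows the battery's upper edge at column 320, standing between the orange posts and free at mid-length. The jaws straddle it, and the gripper's body is wide along the jaw direction. I'll descend and grip its upper 20 mm.

>>> jog_arm([
  [0,0.0007,-0.0037,0.012,0,0,0.4],
  [0,0,0,0.016,0,0,0],
  [0,0,0,0.016,0,0,0],
  [0,0,0,0.015,0,0,0],
  [0,0,0,0.012,0,0,0],
  [0,0,0,0.008,0,0,0],
  [0,0,0,0.004,0,0,0],
  [1,0,0,0,0,0,0],
  [1,0,0,0,0,0,0],
  [1,0,0,0,0,0,0],
  [1,0,0,0,0,0,0],
  [1,0,0,0,0,0,0],
], grip_force=30)

```text
time_s: 4.3
tool_pos: [0.665, -0.0098, 0.2171]
tool_rot: [-179.9, -0.1, -32.6]
force: [-0.1, -1.0, -0.1]
grip_width: 0.0617
```

>>> jog_arm([
  [1,0,0,0,0,0,0],
  [1,0,0,0,0,0,0],
  [1,0,0,0,0,0,0],
  [1,0,0,0,0,0,0],
])

```text
time_s: 4.63
tool_pos: [0.6646, -0.0098, 0.2163]
tool_rot: [-180.0, -0.0, -32.6]
force: [0.7, 0.2, 0.7]
grip_width: 0.0349
```

>>> jog_arm([
  [1,0,0,0,0,0,0],
  [1,0,0,0,0,0,0],
  [1,0,0,0,0,0,0],
  [1,0,0,0,0,0,0],
  [1,0,0,0,0,0,0],
  [1,0,0,-0.005,0,0,0],
  [1,0,0,-0.012,0,0,0],
  [1,0,0,-0.015,0,0,0],
  [1,0,0,-0.015,0,0,0],
  [1,0,0,-0.015,0,0,0],
  [1,0,0,-0.015,0,0,0],
  [1,0,0,-0.013,0,0,0],
], grip_force=35)

```text
time_s: 5.63
tool_pos: [0.6647, -0.0099, 0.3082]
tool_rot: [-180.0, -0.1, -32.6]
force: [-0.8, -0.5, -2.7]
grip_width: 0.0139
```

```bash
python3 - <<'E'
from h import *
B=rot([180,0,-32.6])@R.from_euler('y',40,degrees=True).as_matrix()
plan([([.4144,-.2503,.225],B,18),([.4144,-.2503,.175],B,6)])
E
```

```text
now [ 0.6647 -0.0099  0.3082] [-1.7995e+02 -5.0000e-02 -3.2610e+01] t 5.63 w 0.0139 F [-0.8 -0.5 -2.7] q [-22.  25.  27.  89. -12.  69. -26.]
18 x [-0.0059  0.0187  0.003 ] [-0.    2.22 -0.  ] |d| 0.0199 mid [ 0.605 -0.061  0.295] [ 0.533 -0.126  0.274] [ 0.479 -0.18   0.254]
6 x [-0.0054 -0.      0.0064] [0. 0. 0.] |d| 0.0083 mid [ 0.414 -0.25   0.217] [ 0.414 -0.25   0.2  ] [ 0.414 -0.25   0.192]
```

>>> jog_arm([
  [1,-0.0059,0.0187,0.003,0,2.22,0],
  [1,-0.0059,0.0187,0.003,0,2.22,0],
  [1,-0.0059,0.0187,0.003,0,2.22,0],
  [1,-0.0059,0.0187,0.003,0,2.22,0],
  [1,-0.0059,0.0187,0.003,0,2.22,0],
  [1,-0.0059,0.0187,0.003,0,2.22,0],
  [1,-0.0059,0.0187,0.003,0,2.22,0],
  [1,-0.0059,0.0187,0.003,0,2.22,0],
  [1,-0.0059,0.0187,0.003,0,2.22,0],
])

```text
time_s: 6.38
tool_pos: [0.5325, -0.1263, 0.2719]
tool_rot: [-180.0, -20.1, -32.6]
force: [0.0, -0.0, -1.5]
grip_width: 0.0138
```

>>> jog_arm([
  [1,-0.0059,0.0187,0.003,0,2.22,0],
  [1,-0.0059,0.0187,0.003,0,2.22,0],
  [1,-0.0059,0.0187,0.003,0,2.22,0],
  [1,-0.0059,0.0187,0.003,0,2.22,0],
  [1,-0.0059,0.0187,0.003,0,2.22,0],
  [1,-0.0059,0.0187,0.003,0,2.22,0],
  [1,-0.0059,0.0187,0.003,0,2.22,0],
  [1,-0.0059,0.0187,0.003,0,2.22,0],
  [1,-0.0059,0.0187,0.003,0,2.22,0],
  [1,0,0,0,0,0,0],
])

```text
time_s: 7.22
tool_pos: [0.4108, -0.2519, 0.2208]
tool_rot: [179.9, -39.8, -33.0]
force: [-1.7, 0.2, -3.3]
grip_width: 0.0138
```

```bash
python3 - <<'E'
from h import *
B=rot([180,0,-32.6])@R.from_euler('y',40,degrees=True).as_matrix()
plan([([.4144,-.2503,.175],B,6)])
im,P,hsv,p,d=look('scene'); save('pics/s2.png',im,(60,160,380,460),2)
rect('label',P,near(P,.5,-.3,.12)&(abs(hsv[...,0].astype(int)-24)<6)&(hsv[...,1]>150)&(P[...,2]>.03))
E
```

```text
now [ 0.4108 -0.2519  0.2208] [179.91 -39.75 -32.96] t 7.22 w 0.0138 F [-1.7  0.2 -3.3] q [-14.  -3.  41. 136.  40.   9. -43.]
6 x [-0.0046 -0.0005  0.0061] [ 0.05  0.04 -0.05] |d| 0.0077 mid [ 0.411 -0.252  0.213] [ 0.413 -0.251  0.198] [ 0.413 -0.251  0.19 ]
label 1271 [ 515.1 -318.1] [102.5  27.4] 57.0 z [0.069  0.0805 0.0965]
```

View pics/s2.png

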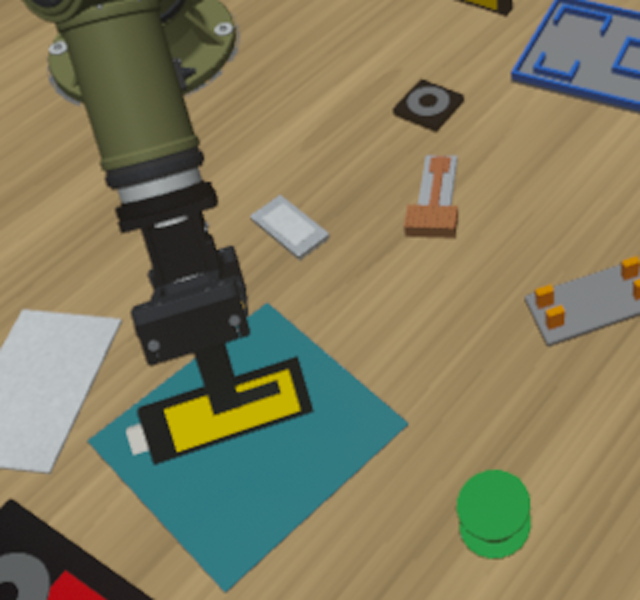

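The scene view shows the battery held label-up at about 50°, its plug toward the lower left, over the teal mat. Joints 4 and 6 are near their limits, so I'll lower while shifting about 10 mm outward.

```bash
python3 - <<'E'
from h import *
B=rot([180,0,-32.6])@R.from_euler('y',40,degrees=True).as_matrix()
plan([([.422,-.258,.171],B,7)])
E
```

```text
now [ 0.4125 -0.2509  0.2217] [179.97 -39.8  -32.87] t 7.27 w 0.0139 F [ 0.1 -0.3 -1.8] q [-14.  -3.  40. 136.  40.   9. -43.]
7 x [-0.0033  0.0001  0.0066] [ 0.03  0.03 -0.03] |d| 0.0074 mid [ 0.414 -0.252  0.214] [ 0.417 -0.254  0.2  ] [ 0.419 -0.256  0.185]
```

>>> jog_arm([
  [1,-0.0033,0,0.0066,0,0,0],
  [1,-0.0033,0,0.0066,0,0,0],
  [1,-0.0033,0,0.0066,0,0,0],
  [1,-0.0033,0,0.0066,0,0,0],
  [1,-0.0033,0,0.0066,0,0,0],
  [1,-0.0033,0,0.0066,0,0,0],
  [1,-0.0033,0,0.0066,0,0,0],
  [1,0,0,0,0,0,0],
  [1,0,0,0,0,0,0],
])

```text
time_s: 8.02
tool_pos: [0.4225, -0.2531, 0.1924]
tool_rot: [179.0, -39.6, -32.4]
force: [0.5, -0.8, -1.4]
grip_width: 0.0142
```

>>> jog_arm([
  [1,-0.0013,0,0.0015,0,0,0],
  [1,0,0,0,0,0,0],
])

```text
time_s: 8.18
tool_pos: [0.423, -0.2519, 0.1904]
tool_rot: [179.0, -39.6, -32.2]
force: [-0.3, 0.2, -2.6]
grip_width: 0.0138
```

```bash
python3 - <<'E'
from h import *
print(status.get_obs()['qpos'])
B=rot([180,0,-32.6])@R.from_euler('y',30,degrees=True).as_matrix()
f=np.array([.842,-.539])
# C point = M+38f, z .005
M=np.array([.4935,-.301]); t=np.radians(30); 
C=M+.038*f; q=C+f*(.007*np.cos(t)-.2085*np.sin(t)); z=.007*np.sin(t)+.2085*np.cos(t)
print(q,z)
plan([([*q,z+.012],B,6)])
E
```

```text
[ 25.4128027    3.71639892   0.36609864 134.4766812   64.20138535
   5.63983149 -69.09862223]
[ 0.44282185 -0.26855876] 0.18406629668905547
now [ 0.423  -0.2519  0.1904] [179.01 -39.61 -32.24] t 8.18 w 0.0138 F [-0.3  0.2 -2.6] q [ 25.   4.   0. 134.  64.   6. -69.]
6 x [0.004  0.0006 0.0017] [ 0.13 -1.6   0.04] |d| 0.0044 mid [ 0.426 -0.255  0.192] [ 0.433 -0.26   0.194] [ 0.436 -0.263  0.195]
```

>>> jog_arm([
  [1,0.004,0.0006,0.0017,0.13,-1.6,0.04],
  [1,0.004,0.0006,0.0017,0.13,-1.6,0.04],
  [1,0.004,0.0006,0.0017,0.13,-1.6,0.04],
  [1,0.004,0.0006,0.0017,0.13,-1.6,0.04],
  [1,0.004,0.0006,0.0017,0.13,-1.6,0.04],
  [1,0.004,0.0006,0.0017,0.13,-1.6,0.04],
  [1,-0.0015,0,0.0026,0,0,0],
  [1,-0.0015,0,0.0026,0,0,0],
  [1,0,0,0,0,0,0],
])

```text
time_s: 8.93
tool_pos: [0.4392, -0.2665, 0.1884]
tool_rot: [179.7, -31.2, -32.5]
force: [-1.6, 0.5, -2.0]
grip_width: 0.0135
```

```bash
python3 - <<'E'
from h import *
B=rot([180,0,-32.6])@R.from_euler('y',30,degrees=True).as_matrix()
plan([([.4428,-.2686,.184],B,4)])
im,P,hsv,p,d=look('scene')
m=near(P,.53,-.32,.1)&((hsv[...,2]<60)|((abs(hsv[...,0].astype(int)-24)<6)&(hsv[...,1]>150)))
q=P[m]; print('lowest z',np.percentile(q[:,2],[0.5,2,5]).round(4))
E
```

```text
now [ 0.4392 -0.2665  0.1884] [179.66 -31.16 -32.53] t 8.93 w 0.0135 F [-1.6  0.5 -2. ] q [ 41.   8. -14. 128.  20.  14. -23.]
4 x [ 0.0003 -0.0001  0.0015] [ 0.08 -0.29  0.01] |d| 0.0015 mid [ 0.44  -0.267  0.187] [ 0.441 -0.268  0.186] [ 0.442 -0.268  0.185]
lowest z [0.015  0.0171 0.021 ]
```

>>> jog_arm([
  [1,0.0003,0,0.0015,0,-0.2,0],
  [1,0.0003,0,0.0015,0,-0.2,0],
  [1,0.0003,0,0.0015,0,-0.2,0],
  [1,0,0,0,0,0,0],
])

```text
time_s: 9.32
tool_pos: [0.4422, -0.2691, 0.1858]
tool_rot: [179.7, -30.6, -32.6]
force: [-0.1, 0.1, -2.1]
grip_width: 0.0135
```

>>> jog_arm([
  [1,-0.0005,0,0.0009,0,0,0],
  [1,-0.0005,0,0.0009,0,0,0],
  [1,0,0,0,0,0,0],
  [1,0,0,0,0,0,0],
])

```text
time_s: 9.65
tool_pos: [0.4428, -0.2696, 0.1851]
tool_rot: [179.7, -30.8, -32.7]
force: [-1.4, 0.9, 4.5]
grip_width: 0.0137
```

The force shows the lower edge touching the mat. I'll open partway, so the battery comes down along the lower finger, then swing that finger out from under it.

>>> jog_arm([
  [0.7,0,0,0,0,0,0],
  [0.7,0,0,0,0,0,0],
  [0.6,0,0,0,0,0,0],
  [0.43,0,0,0,0,0,0],
  [0.43,0,0,0,0,0,0],
  [0.43,0,0,0,0,0,0],
  [0.43,0,0,0,0,0,0],
])

```text
time_s: 10.23
tool_pos: [0.442, -0.269, 0.1837]
tool_rot: [179.7, -30.6, -32.6]
force: [-1.2, 0.4, 0.1]
grip_width: 0.047
```

>>> jog_arm([
  [0.43,-0.0005,0,-0.0036,0,-2.2,0],
  [0.43,-0.0005,0,-0.0036,0,-2.2,0],
  [0.43,-0.0005,0,-0.0036,0,-2.2,0],
  [0.43,-0.0005,0,-0.0036,0,-2.2,0],
  [0.43,-0.0005,0,-0.0036,0,-2.2,0],
  [0.43,-0.0005,0,-0.0036,0,-2.2,0],
  [0.43,-0.0005,0,-0.0036,0,-2.2,0],
  [0.43,0,0,0,0,0,0],
])

```text
time_s: 10.9
tool_pos: [0.4316, -0.2622, 0.2063]
tool_rot: [179.8, -15.3, -32.7]
force: [0.6, -1.1, 1.0]
grip_width: 0.0494
```

```bash
python3 - <<'E'
from h import *
im,P,hsv,p,d=look('scene'); save('pics/s3.png',im,(80,240,300,460),2.5)
plan([])
rect('label',P,near(P,.52,-.3,.13)&(abs(hsv[...,0].astype(int)-24)<6)&(hsv[...,1]>150))
E
```

```text
now [ 0.4315 -0.2621  0.206 ] [179.75 -15.38 -32.73] t 10.95 w 0.0497 F [ 0.4 -0.3  0.4] q [ 46.   8. -19. 122.   8.  35. -11.]
label 25 [ 473.2 -294.7] [ 70.3 115.7] 55.1 z [0.0346 0.1099 0.1315]
```

View pics/s3.png

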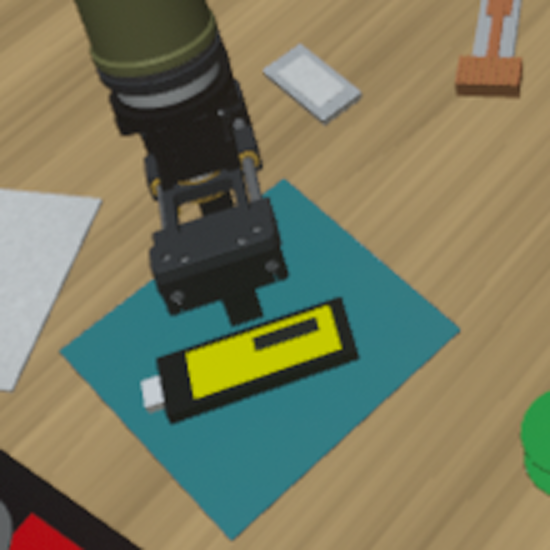

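The battery lies flat, label up, on the mat, with its plug at lower left. I'll measure its pose and plan the regrasp.

```bash
python3 - <<'E'
from h import *
im,P,hsv,p,d=look('scene')
lab=near(P,.52,-.3,.13)&(abs(hsv[...,0].astype(int)-28)<6)&(hsv[...,1]>150)&(P[...,2]<.03)
rect('label',P,lab)
rect('slab',P,near(P,.52,-.32,.09)&(P[...,2]>.0125)&(P[...,2]<.022)&((hsv[...,2]<70)|lab))
rect('plug',P,near(P,.49,-.4,.04)&(hsv[...,1]<60)&(hsv[...,2]>130)&(P[...,2]>.004)&(P[...,2]<.025))
plan([([.46,-.28,.28],[180,0,-32.6],6),([.52,-.32,.28],[180,0,-32.6],4)])
E
```

```text
label 1089 [ 508.6 -311. ] [102.5  43.2] 56.6 z [0.014  0.0165 0.019 ]
slab 1840 [ 507.1 -315.8] [128.5  49.3] 57.9 z [0.0137 0.0164 0.0189]
plug 68 [ 470.2 -376.8] [12.3 18.5] 60.7 z [0.0115 0.0138 0.0164]
now [ 0.4312 -0.262   0.2056] [179.74 -15.36 -32.72] t 11.0 w 0.0494 F [-0.6 -0.2 -1.1] q [ 46.   8. -19. 122.   8.  35. -11.]
6 x [ 0.0076 -0.     -0.0114] [ 0.05 -2.56 -0.03] |d| 0.0137 mid [ 0.435 -0.264  0.219] [ 0.443 -0.27   0.244] [ 0.449 -0.273  0.256]
4 x [0.018  0.0003 0.    ] [0. 0. 0.] |d| 0.018 mid [ 0.475 -0.29   0.28 ] [ 0.49 -0.3   0.28] [ 0.505 -0.31   0.28 ]
```

>>> jog_arm([
  [0.43,0.0076,0,-0.0114,0,-2.56,0],
  [0.43,0.0076,0,-0.0114,0,-2.56,0],
  [0.2,0.0076,0,-0.0114,0,-2.56,0],
  [0,0.0076,0,-0.0114,0,-2.56,0],
  [0,0.0076,0,-0.0114,0,-2.56,0],
  [0,0.0076,0,-0.0114,0,-2.56,0],
  [0,0.015,0.001,0,0,0,0],
  [0,0.015,0.001,0,0,0,0],
  [0,0.015,0.001,0,0,0,0],
  [0,0.015,0.001,0,0,0,0],
  [0,0,0,0,0,0,0],
])

```text
time_s: 11.92
tool_pos: [0.5097, -0.3174, 0.2791]
tool_rot: [179.8, -0.0, -32.8]
force: [0.2, -0.0, -0.1]
grip_width: 0.0867
```

```bash
python3 - <<'E'
from h import *
im,P,hsv,p,d=look('wrist','pics/w2.png')
lab=near(P,.508,-.316,.13)&(abs(hsv[...,0].astype(int)-28)<6)&(hsv[...,1]>150)&(P[...,2]<.03)
rect('label',P,lab)
rect('slab',P,near(P,.508,-.316,.09)&(P[...,2]>.013)&(P[...,2]<.022)&((hsv[...,2]<70)|lab))
rect('plug',P,near(P,.47,-.377,.04)&(hsv[...,1]<60)&(hsv[...,2]>130)&(P[...,2]>.004)&(P[...,2]<.025))
plan([([.508,-.316,.19],[180,0,-32.6],8)])
E
```

```text
label 5408 [ 509.2 -309.8] [100.5  36.9] 57.0 z [0.0172 0.0183 0.0193]
slab 8522 [ 506.6 -313.6] [129.2  45.3] 57.2 z [0.0171 0.0182 0.0192]
plug 125 [ 470.  -369.6] [ 7.  19.6] 59.1 z [0.0147 0.0157 0.0186]
now [ 0.5087 -0.3165  0.2789] [ 1.7976e+02  9.0000e-02 -3.2810e+01] t 11.97 w 0.0869 F [-1.  -0.  -0.9] q [ 45.  19. -18.  99.   7.  64.  -8.]
8 x [-0.0001 -0.      0.0111] [ 0.03  0.01 -0.03] |d| 0.0111 mid [ 0.509 -0.316  0.257] [ 0.508 -0.316  0.234] [ 0.508 -0.316  0.212]
```

>>> jog_arm([
  [0,-0.0031,-0.0013,0.012,0,0,0],
  [0,0,0,0.018,0,0,0],
  [0,0,0,0.018,0,0,0],
  [0,0,0,0.016,0,0,0],
  [0,0,0,0.012,0,0,0],
  [0,0,0,0.008,0,0,0],
  [0.2,0,0,0.005,0,0,0],
  [0.3,0,0,0.002,0,0,0],
  [1,0,0,0,0,0,0],
  [1,0,0,0,0,0,0],
  [1,0,0,0,0,0,0],
  [1,0,0,0,0,0,0],
], grip_force=25)

```text
time_s: 12.97
tool_pos: [0.5063, -0.3137, 0.1895]
tool_rot: [179.7, 0.0, -32.8]
force: [-0.5, -1.2, 0.6]
grip_width: 0.0547
```

>>> jog_arm([
  [1,0,0,0,0,0,0],
  [1,0,0,0,0,0,0],
  [1,0,0,0,0,0,0],
])

```text
time_s: 13.22
tool_pos: [0.5063, -0.3137, 0.1893]
tool_rot: [179.7, 0.0, -32.8]
force: [-0.9, 0.1, 2.4]
grip_width: 0.0455
```

>>> jog_arm([
  [1,0,0,0,0,0,0],
  [1,0,0,-0.006,0,0,0],
  [1,0,0,-0.014,0,0,0],
  [1,0,0,-0.02,0,0,0],
  [1,0,0,-0.02,0,0,0],
  [1,0,0,-0.02,0,0,0],
  [1,0,0,-0.02,0,0,0],
])

```text
time_s: 13.8
tool_pos: [0.5059, -0.3129, 0.2891]
tool_rot: [179.8, 0.2, -32.8]
force: [0.3, -0.2, -1.3]
grip_width: 0.0455
```

```bash
python3 - <<'E'
from h import *
plan([([.59,.0,.35],[180,0,40],12),([.5636,.327,.30],[180,0,104.2],12)])
im,P,hsv,p,d=look('wrist')
lab=(abs(hsv[...,0].astype(int)-28)<6)&(hsv[...,1]>150)&(P[...,2]>.05)
rect('label',P,lab)
E
```

```text
now [ 0.5059 -0.3129  0.2891] [179.75   0.21 -32.78] t 13.8 w 0.0455 F [ 0.3 -0.2 -1.3] q [ 45.  18. -18.  99.   6.  65.  -8.]
12 x [ 0.0078 -0.0278 -0.0051] [ 0.01  0.03 -6.07] |d| 0.0293 mid [ 0.564 -0.249  0.304] [ 0.599 -0.17   0.319] [ 0.608 -0.084  0.335]
12 x [ 0.0261 -0.0123  0.0042] [-0.    0.   -5.35] |d| 0.0291 mid [0.619 0.081 0.337] [0.624 0.167 0.325] [0.605 0.251 0.312]
label 9666 [ 514.  -298.1] [126.4  36.7] 57.2 z [0.1171 0.1181 0.1191]
```

>>> jog_arm([
  [1,0.0078,-0.0278,-0.0051,0,0.02,-6.07],
  [1,0.0078,-0.0278,-0.0051,0,0.02,-6.07],
  [1,0.0078,-0.0278,-0.0051,0,0.02,-6.07],
  [1,0.0078,-0.0278,-0.0051,0,0.02,-6.07],
  [1,0.0078,-0.0278,-0.0051,0,0.02,-6.07],
  [1,0.0078,-0.0278,-0.0051,0,0.02,-6.07],
  [1,0.0078,-0.0278,-0.0051,0,0.02,-6.07],
  [1,0.0078,-0.0278,-0.0051,0,0.02,-6.07],
  [1,0.0078,-0.0278,-0.0051,0,0.02,-6.07],
  [1,0.0078,-0.0278,-0.0051,0,0.02,-6.07],
  [1,0.0078,-0.0278,-0.0051,0,0.02,-6.07],
  [1,0.0078,-0.0278,-0.0051,0,0.02,-6.07],
])

```text
time_s: 14.85
tool_pos: [0.5903, 0.0012, 0.3479]
tool_rot: [180.0, 0.1, 40.4]
force: [0.5, 0.3, -2.5]
grip_width: 0.0454
```

>>> jog_arm([
  [1,0.0261,-0.0123,0.0042,0,0,-5.35],
  [1,0.0261,-0.0123,0.0042,0,0,-5.35],
  [1,0.0261,-0.0123,0.0042,0,0,-5.35],
  [1,0.0261,-0.0123,0.0042,0,0,-5.35],
  [1,0.0261,-0.0123,0.0042,0,0,-5.35],
  [1,0.0261,-0.0123,0.0042,0,0,-5.35],
  [1,0.0261,-0.0123,0.0042,0,0,-5.35],
  [1,0.0261,-0.0123,0.0042,0,0,-5.35],
  [1,0.0261,-0.0123,0.0042,0,0,-5.35],
  [1,0.0261,-0.0123,0.0042,0,0,-5.35],
  [1,0.0261,-0.0123,0.0042,0,0,-5.35],
  [1,0.0261,-0.0123,0.0042,0,0,-5.35],
])

```text
time_s: 15.85
tool_pos: [0.563, 0.3278, 0.2962]
tool_rot: [-179.9, 0.1, 104.5]
force: [0.7, 0.7, -2.3]
grip_width: 0.0457
```

```bash
python3 - <<'E'
from h import *
plan([([.5636,.327,.22],[180,0,104.2],6)])
im,P,hsv,p,d=look('wrist','pics/w3.png')
lab=near(P,.56,.327,.1)&(abs(hsv[...,0].astype(int)-28)<6)&(hsv[...,1]>150)&(P[...,2]>.05)
rect('label',P,lab)
rect('slab',P,near(P,.5636,.327,.1)&(P[...,2]>.11)&(P[...,2]<.15)&((hsv[...,2]<70)|lab))
blue=(abs(hsv[...,0].astype(int)-112)<10)&(hsv[...,1]>120)&(P[...,2]<.03)
rect('tray blue',P,blue)
E
```

```text
now [0.563  0.3278 0.2962] [-1.7989e+02  1.3000e-01  1.0450e+02] t 15.85 w 0.0457 F [ 0.7  0.7 -2.3] q [  6.  32. -52.  89.  26.  72.  54.]
6 x [-0.0001  0.0001  0.0127] [-0.02  0.02  0.05] |d| 0.0127 mid [0.563 0.328 0.283] [0.563 0.327 0.258] [0.563 0.327 0.245]
label 9716 [544.3 322.3] [124.8  36.9] 14.6 z [0.1242 0.1251 0.1263]
slab 19137 [554.  325.3] [117.4  68.5] 14.5 z [0.1239 0.1251 0.1362]
tray blue 8042 [519.3 318.2] [248.  164.3] 14.4 z [0.008  0.0166 0.018 ]
```

View pics/w3.png

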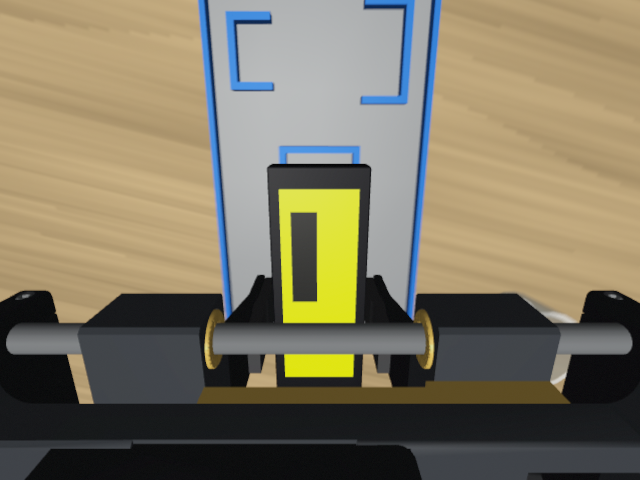

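The wrist view shows the battery held label-up over its compartment; the end wall is at (320,150) and lines up laterally. I'll lower and compare from closer.

>>> jog_arm([
  [1,-0.0005,0.0005,0.013,0,0,0.05],
  [1,0,0,0.016,0,0,0.05],
  [1,0,0,0.016,0,0,0.05],
  [1,0,0,0.016,0,0,0.05],
  [1,0,0,0.012,0,0,0],
  [1,0,0,0.006,0,0,0],
  [1,0,0,0,0,0,0],
  [1,0,0,0,0,0,0],
])

```text
time_s: 16.57
tool_pos: [0.5645, 0.3263, 0.2183]
tool_rot: [-179.9, 0.1, 104.0]
force: [-0.6, 1.1, -1.8]
grip_width: 0.0456
```

```bash
python3 - <<'E'
from h import *
plan([])
im,P,hsv,p,d=look('wrist','pics/w4.png')
blue=(abs(hsv[...,0].astype(int)-112)<10)&(hsv[...,1]>120)&(P[...,2]<.03)
rect('tray blue',P,blue)
lab=near(P,.56,.327,.1)&(abs(hsv[...,0].astype(int)-28)<6)&(hsv[...,1]>150)&(P[...,2]>.03)
rect('label',P,lab)
a=np.radians(14.3);c=np.array([.520,.316]); X=np.array([np.cos(a),np.sin(a)]);Y=np.array([-X[1],X[0]])
tx=(P[...,:2]-c)@X*1000; ty=(P[...,:2]-c)@Y*1000
zt=np.median(P[lab][:,2]); print('slab top z',zt)
s=(abs(P[...,2]-zt)<.003)&(tx<75)&(tx>-60)&(abs(ty)<40)
for r in (-10,0,10,20): 
    q=s&(abs(tx-r)<2); print('slab y at',r,ty[q].min().round(1),ty[q].max().round(1))
for r in (-15,0,15):
    q=s&(abs(ty-r)<2); print('slab x end',r,tx[q].min().round(1))
w=blue&(tx>-45)&(tx<0)&(abs(ty)<45)
for r in (-15,0,15):
    q=w&(abs(ty-r)<2)&(P[...,2]>.013); print('endwall x',r,tx[q].min().round(1),tx[q].max().round(1), len(tx[q]))
q=w&(tx<-21)&(P[...,2]>.013); print('endwall y',ty[q].min().round(1),ty[q].max().round(1))
q=blue&(P[...,2]>.013)&(abs(tx)<30); print('rim y',ty[q].min().round(1),ty[q].max().round(1))
rm=blue&(P[...,2]>.013)&(abs(ty)>70)
for sg in(-1,1):
    q=rm&(ty*sg>0); print('rim slope deg',np.degrees(np.polyfit(tx[q],ty[q],1)[0]).round(2), np.polyfit(tx[q],ty[q],1)[1].round(1))
q=s&(tx<30)&(tx>-15);
print('slab z spread',np.percentile(P[s][:,2],[5,95]))
E
```

```text
now [0.5645 0.3263 0.2183] [-1.7995e+02  1.2000e-01  1.0403e+02] t 16.57 w 0.0456 F [-0.6  1.1 -1.8] q [  4.  36. -50.  93.  30.  65.  51.]
tray blue 14403 [529.8 317.6] [215.1 160.9] 14.2 z [0.0091 0.0165 0.0179]
label 9707 [545.5 321. ] [124.5  36.8] 14.0 z [0.0463 0.0473 0.0483]
slab top z 0.04727921509440894
slab y at -10 -24.2 21.3
slab y at 0 -24.3 21.3
slab y at 10 -24.6 21.1
slab y at 20 -24.6 21.0
slab x end -15 -22.2
slab x end 0 -22.1
slab x end 15 -22.1
endwall x -15 -27.5 -23.0 77
endwall x 0 -27.5 -22.9 78
endwall x 15 -27.5 -22.9 79
endwall y -30.5 29.1
rim y -81.3 79.5
rim slope deg -0.04 -78.2
rim slope deg -0.04 76.5
slab z spread [0.04620642 0.04834734]
```

View pics/w4.png

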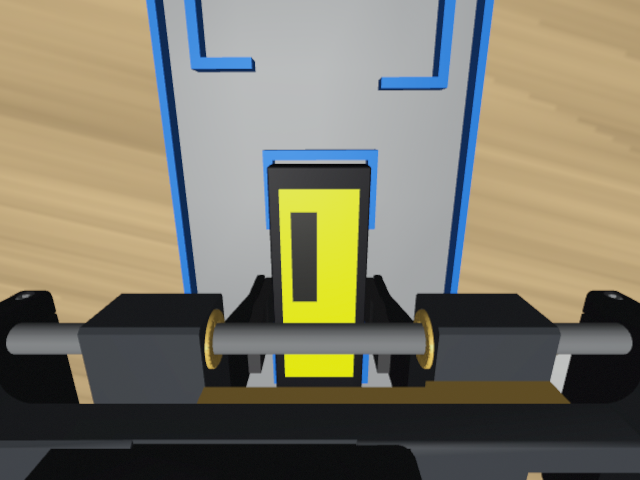

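The end wall and both side walls frame the battery. It needs about +2 mm along tray x, +0.8 mm along tray y and +0.3° of yaw, then 26 mm down.

>>> jog_arm([
  [1,0.0008,0.002,0,0,0,-0.3],
  [1,0,0,0.004,0,0,0],
  [1,0,0,0.004,0,0,0],
  [1,0,0,0.004,0,0,0],
  [1,0,0,0.004,0,0,0],
  [1,0,0,0.003,0,0,0],
  [1,0,0,0.003,0,0,0],
  [1,0,0,0,0,0,0],
])

```text
time_s: 17.28
tool_pos: [0.5658, 0.3273, 0.1955]
tool_rot: [-179.9, 0.1, 104.4]
force: [0.3, 0.7, -2.2]
grip_width: 0.046
```

>>> jog_arm([
  [1,0,0,0.002,0,0,0],
  [1,0,0,0.0015,0,0,0],
  [1,0,0,0,0,0,0],
  [1,0,0,0,0,0,0],
])

```text
time_s: 17.62
tool_pos: [0.5661, 0.3276, 0.193]
tool_rot: [-180.0, 0.1, 104.4]
force: [-0.4, -0.1, -2.1]
grip_width: 0.046
```

>>> jog_arm([
  [1,0,0,0.001,0,0,0],
  [1,0,0,0.0008,0,0,0],
  [1,0,0,0,0,0,0],
  [1,0,0,0,0,0,0],
])

```text
time_s: 17.95
tool_pos: [0.5662, 0.3277, 0.1923]
tool_rot: [-180.0, 0.2, 104.4]
force: [-2.8, -2.5, 5.3]
grip_width: 0.0457
```

```bash
python3 - <<'E'
from h import *
plan([])
im,P,hsv,p,d=look('wrist','pics/w5.png')
lab=near(P,.56,.327,.1)&(abs(hsv[...,0].astype(int)-28)<6)&(hsv[...,1]>150)
a=np.radians(14.3);c=np.array([.520,.316]); X=np.array([np.cos(a),np.sin(a)]);Y=np.array([-X[1],X[0]])
tx=(P[...,:2]-c)@X*1000; ty=(P[...,:2]-c)@Y*1000
q=P[lab]; A=np.c_[tx[lab]/1000,ty[lab]/1000,np.ones(len(q))]; k=np.linalg.lstsq(A,q[:,2],rcond=None)[0]; print('label z',np.median(q[:,2]),'slopes deg',np.degrees(k[:2]))
E
```

```text
now [0.5662 0.3277 0.1923] [-1.8000e+02  1.5000e-01  1.0435e+02] t 17.95 w 0.0457 F [-2.8 -2.5  5.3] q [  3.  38. -48.  93.  32.  63.  51.]
label z 0.021221279838355755 slopes deg [-2.8087879  -1.20036663]
```

>>> jog_arm([
  [0.4,0,0,0,0,0,0],
  [0.3,0,0,0,0,0,0],
  [0.2,0,0,0,0,0,0],
  [0.2,0,0,0,0,0,0],
  [0.2,0,0,-0.004,0,0,0],
  [0.2,0,0,-0.012,0,0,0],
  [0,0,0,-0.02,0,0,0],
  [0,0,0,-0.025,0,0,0],
  [0,0,0,-0.025,0,0,0],
  [0,0,0,-0.025,0,0,0],
  [0,0,0,-0.025,0,0,0],
  [0,0,0,0,0,0,0],
])

```text
time_s: 19.0
tool_pos: [0.5668, 0.3295, 0.3342]
tool_rot: [179.5, -0.0, 104.4]
force: [0.4, 0.2, 1.3]
grip_width: 0.0866
```

```bash
cat >> h.py <<'E'
def inspect_bat(P,hsv):
    lab=near(P,.56,.327,.1)&(abs(hsv[...,0].astype(int)-28)<6)&(hsv[...,1]>150)&(P[...,2]<.05)
    a=np.radians(14.3);c=np.array([.520,.316]); X=np.array([np.cos(a),np.sin(a)]);Y=np.array([-X[1],X[0]])
    tx=(P[...,:2]-c)@X*1000; ty=(P[...,:2]-c)@Y*1000
    rect('label',P,lab)
    for i in range(-15,110,20):
        for j in (-12,0,12):
            q=(abs(tx-i)<8)&(abs(ty-j)<5)&(P[...,2]<.05); 
            print(i,j,np.median(P[q][:,2]).round(4) if q.sum()>5 else None,end='; ')
    print()
    blk=(hsv[...,2]<70)&(P[...,2]>.0165)&(P[...,2]<.03)&(abs(ty)<35)&(tx>-40)&(tx<130)
    rect('slab',P,(blk|lab))
    print('slab tx',tx[blk|lab].min(),tx[blk|lab].max(),'ty',np.percentile(ty[blk|lab],[.2,99.8]))
E
python3 - <<'E'
from h import *
plan([])
im,P,hsv,p,d=look('wrist','pics/w6.png'); inspect_bat(P,hsv)
im,P,hsv,p,d=look('scene'); save('pics/s6.png',im,(300,140,460,260),4); inspect_bat(P,hsv)
E
```

```text
now [0.5668 0.3295 0.3342] [ 1.7951e+02 -2.0000e-02  1.0436e+02] t 19.0 w 0.0866 F [0.4 0.2 1.3] q [  6.  31. -53.  86.  25.  75.  55.]
label 3883 [559.5 325.2] [100.4  36.6] 14.3 z [0.0201 0.0213 0.0224]
-15 -12 0.0209; -15 0 0.0209; -15 12 0.0207; 5 -12 0.0214; 5 0 0.0213; 5 12 0.0213; 25 -12 0.0213; 25 0 0.0213; 25 12 0.0212; 45 -12 0.0213; 45 0 0.0213; 45 12 0.0213; 65 -12 0.0212; 65 0 0.0212; 65 12 0.0213; 85 -12 0.0211; 85 0 0.0213; 85 12 0.0211; 105 -12 0.021; 105 0 0.0209; 105 12 0.0209; 
slab 6486 [563.7 326.4] [128.9  45.4] 13.9 z [0.02   0.0211 0.0223]
slab tx -19.35788367172165 109.52008483176405 ty [-23.07098154  21.68685369]
label 443 [556.8 324.6] [103.4  46.4] 15.1 z [0.0166 0.0191 0.022 ]
-15 -12 0.0184; -15 0 0.019; -15 12 0.0191; 5 -12 0.0192; 5 0 0.0192; 5 12 0.0198; 25 -12 0.0202; 25 0 0.0195; 25 12 0.0188; 45 -12 0.0193; 45 0 0.0196; 45 12 0.0191; 65 -12 0.0193; 65 0 0.0202; 65 12 0.0192; 85 -12 0.0191; 85 0 0.0179; 85 12 0.0185; 105 -12 0.017; 105 0 0.0177; 105 12 0.0179; 
slab 705 [563.2 323.2] [128.7  52.3] 14.7 z [0.0167 0.019  0.0217]
slab tx -20.657489664038863 107.85392019199695 ty [-29.60163335  21.61148184]
```

View pics/s6.png

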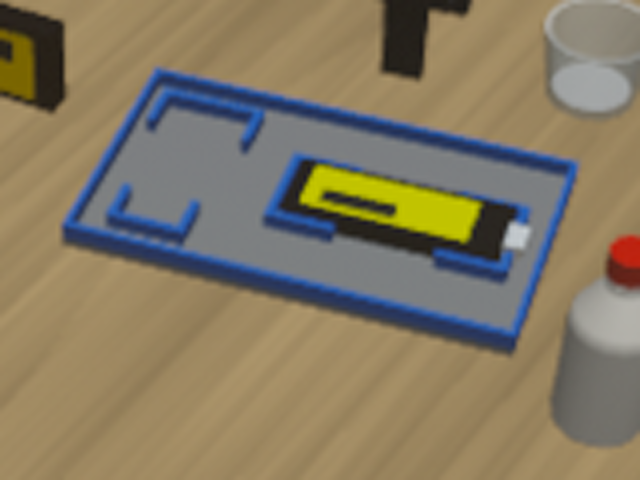

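The battery sits in its compartment, label up, with the plug in the notch, and its top face is level to about 0.5 mm. Before fetching the heat sink I'll check that the wrist reaches the final yaw above its compartment.

```bash
python3 - <<'E'
from h import *
plan([([.4328,.2939,.30],[180,0,194.3],14)])
E
```

```text
now [0.5662 0.3283 0.3292] [1.7985e+02 1.0000e-01 1.0436e+02] t 19.1 w 0.0869 F [-0.4 -0.1  0.4] q [  6.  31. -53.  87.  25.  75.  55.]
14 x [ 0.0073 -0.0082  0.0021] [ 0.    0.01 -6.42] |d| 0.0111 mid [0.536 0.34  0.323] [0.492 0.339 0.315] [0.463 0.325 0.308]
```

>>> jog_arm([
  [0,0.0073,-0.0082,0.0021,0,0,-6.42],
  [0,0.0073,-0.0082,0.0021,0,0,-6.42],
  [0,0.0073,-0.0082,0.0021,0,0,-6.42],
  [0,0.0073,-0.0082,0.0021,0,0,-6.42],
  [0,0.0073,-0.0082,0.0021,0,0,-6.42],
  [0,0.0073,-0.0082,0.0021,0,0,-6.42],
  [0,0.0073,-0.0082,0.0021,0,0,-6.42],
])

```text
time_s: 19.68
tool_pos: [0.4908, 0.3382, 0.3112]
tool_rot: [-179.8, -0.0, 149.7]
force: [0.4, -0.6, -0.4]
grip_width: 0.087
```

>>> jog_arm([
  [0,0.0073,-0.0082,0.0021,0,0,-6.42],
  [0,0.0073,-0.0082,0.0021,0,0,-6.42],
  [0,0.0073,-0.0082,0.0021,0,0,-6.42],
  [0,0.0073,-0.0082,0.0021,0,0,-6.42],
  [0,0.0073,-0.0082,0.0021,0,0,-6.42],
  [0,0.0073,-0.0082,0.0021,0,0,-6.42],
  [0,0.0073,-0.0082,0.0021,0,0,-6.42],
])

```text
time_s: 20.27
tool_pos: [0.4309, 0.2927, 0.2966]
tool_rot: [-179.9, -0.2, -165.4]
force: [-0.5, 0.4, -0.0]
grip_width: 0.0867
```

```bash
python3 - <<'E'
from h import *
plan([([.45,.009,.30],[180,0,33.5],24)])
E
```

```text
now [0.4309 0.2927 0.2966] [-179.88   -0.18 -165.4 ] t 20.27 w 0.0867 F [-0.5  0.4 -0. ] q [ 28.  26. -77. 107.  27.  69. 136.]
24 x [-0.0155 -0.0067 -0.0001] [-0.01  0.01  6.71] |d| 0.0169 mid [0.52  0.25  0.297] [0.561 0.159 0.298] [0.533 0.064 0.299]
```

>>> jog_arm([
  [0,0,0,0.015,0,0,0],
  [0,0,0,0.015,0,0,0],
  [0,0,0,0.015,0,0,0],
  [0,0,0,0.015,0,0,0],
  [0,0,0,0.015,0,0,0],
  [0,0,0,0.01,0,0,0],
])

```text
time_s: 20.77
tool_pos: [0.4313, 0.2931, 0.2102]
tool_rot: [-179.9, -0.2, -165.8]
force: [0.1, 0.2, 0.7]
grip_width: 0.0874
```

```bash
python3 - <<'E'
from h import *
plan([([.45,.009,.30],[180,0,33.5],24)])
im,P,hsv,p,d=look('wrist')
a=np.radians(14.3);c=np.array([.520,.316]); X=np.array([np.cos(a),np.sin(a)]);Y=np.array([-X[1],X[0]])
tx=(P[...,:2]-c)@X*1000; ty=(P[...,:2]-c)@Y*1000
blue=(abs(hsv[...,0].astype(int)-112)<10)&(hsv[...,1]>120)&(P[...,2]<.03)&(P[...,2]>.0135)
w=blue&(tx>-126)&(tx<-45)&(abs(ty)<70)
for s in(-1,1):
    q=w&(ty*s>20); 
    if q.sum()>20: print('end',s,'tx',tx[q].min().round(1),tx[q].max().round(1),'ty',ty[q].min().round(1),ty[q].max().round(1),q.sum())
cv2.imwrite('pics/w7.png',im[:,:,::-1])
E
```

```text
now [0.4313 0.2931 0.2102] [-179.86   -0.19 -165.76] t 20.77 w 0.0874 F [0.1 0.2 0.7] q [ 21.  31. -69. 111.  34.  61. 131.]
24 x [-0.0155 -0.0067 -0.0037] [-0.01  0.01  6.7 ] |d| 0.0173 mid [0.521 0.25  0.232] [0.561 0.159 0.255] [0.533 0.064 0.277]
end -1 tx -114.1 -66.2 ty -63.2 -34.2 1857
end 1 tx -122.9 -57.1 ty 44.1 62.7 1323
```

>>> jog_arm([
  [0,0,0,-0.02,0,0,0],
  [0,0,0,-0.025,0,0,0],
  [0,0,0,-0.025,0,0,0],
  [0,0,0,-0.02,0,0,0],
  [0,-0.0155,-0.0067,0,0,0,6.7],
  [0,-0.0155,-0.0067,0,0,0,6.7],
  [0,-0.0155,-0.0067,0,0,0,6.7],
  [0,-0.0155,-0.0067,0,0,0,6.7],
  [0,-0.0155,-0.0067,0,0,0,6.7],
  [0,-0.0155,-0.0067,0,0,0,6.7],
  [0,-0.0155,-0.0067,0,0,0,6.7],
  [0,-0.0155,-0.0067,0,0,0,6.7],
])

```text
time_s: 21.82
tool_pos: [0.5425, 0.2233, 0.303]
tool_rot: [-179.9, 0.1, 140.3]
force: [0.4, -0.6, 0.3]
grip_width: 0.0869
```

>>> jog_arm([
  [0,-0.0155,-0.0067,0,0,0,6.7],
  [0,-0.0155,-0.0067,0,0,0,6.7],
  [0,-0.0155,-0.0067,0,0,0,6.7],
  [0,-0.0155,-0.0067,0,0,0,6.7],
  [0,-0.0155,-0.0067,0,0,0,6.7],
  [0,-0.0155,-0.0067,0,0,0,6.7],
  [0,-0.0155,-0.0067,0,0,0,6.7],
  [0,-0.0155,-0.0067,0,0,0,6.7],
])

```text
time_s: 22.48
tool_pos: [0.5507, 0.0926, 0.3033]
tool_rot: [180.0, 0.1, 86.7]
force: [-0.2, -0.1, 0.5]
grip_width: 0.0872
```

>>> jog_arm([
  [0,-0.0155,-0.0067,0,0,0,6.7],
  [0,-0.0155,-0.0067,0,0,0,6.7],
  [0,-0.0155,-0.0067,0,0,0,6.7],
  [0,-0.0155,-0.0067,0,0,0,6.7],
  [0,-0.0155,-0.0067,0,0,0,6.7],
  [0,-0.0155,-0.0067,0,0,0,6.7],
  [0,-0.0155,-0.0067,0,0,0,6.7],
  [0,-0.0155,-0.0067,0,0,0,6.7],
  [0,0,0,0,0,0,0],
])

```text
time_s: 23.23
tool_pos: [0.4488, 0.0085, 0.3031]
tool_rot: [179.9, 0.2, 33.2]
force: [-0.5, 0.7, -0.9]
grip_width: 0.0871
```

```bash
python3 - <<'E'
from h import *
im,P,hsv,p,d=look('wrist','pics/w8.png')
r=near(P,.4516,.0073,.075)
rect('sink all',P,r&(P[...,2]>.0065)&(P[...,2]<.03))
rect('fins',P,r&(P[...,2]>.0145)&(P[...,2]<.03))
rect('plate',P,r&(P[...,2]>.0065)&(P[...,2]<.0145))
rect('brown',P,r&(hsv[...,0]<15)&(hsv[...,1]>120)&(P[...,2]>.0145))
plan([([.45,.009,.22],[180,0,33.5],8)])
E
```

```text
sink all 6152 [452.4  10.8] [ 51.7 110.6] 32.9 z [0.0081 0.0115 0.0183]
fins 2059 [474.1 -22.6] [51.7 30.9] 32.6 z [0.0161 0.0174 0.0187]
plate 4093 [444.5  23.4] [51.4 80.9] 32.5 z [0.008  0.0096 0.0127]
brown 1746 [474.  -22.3] [51.3 30.3] 32.6 z [0.0161 0.0175 0.0187]
now [0.4502 0.009  0.3035] [1.798e+02 1.200e-01 3.347e+01] t 23.28 w 0.0873 F [-0.4 -0.1 -0.2] q [ 36.  -0. -40. 116.   0.  64.  29.]
8 x [-0.     -0.      0.0104] [ 0.02  0.01 -0.  ] |d| 0.0104 mid [0.45  0.009 0.283] [0.45  0.009 0.262] [0.45  0.009 0.241]
```

View pics/w8.png

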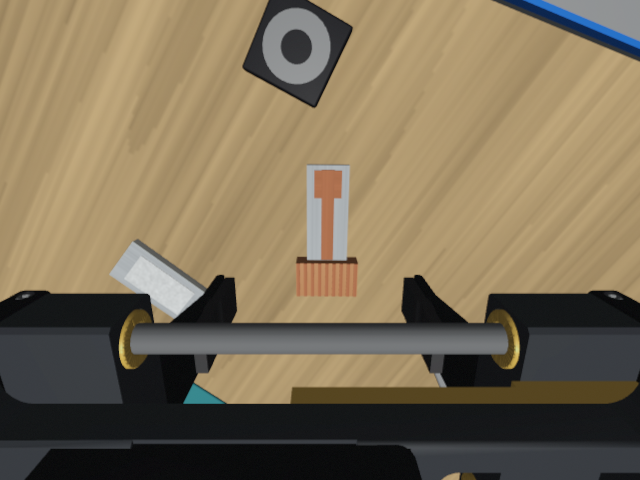

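The wrist view shows the heat sink upright at columns 297–357, with its fins at row 278 toward the tool. The fins-to-origin distance measures 39.7 mm, as it should, and the SSD at (160,275) is clear of the fingers. I'll descend and grip across the plate.

>>> jog_arm([
  [0,0.0028,-0.0003,0.018,0,0,0.77],
  [0,0,0,0.022,0,0,0],
  [0,0,0,0.022,0,0,0],
  [0,0,0,0.02,0,0,0],
  [0,0,0,0.016,0,0,0],
  [0,0,0,0.009,0,0,0],
  [0.1,0,0,0.005,0,0,0],
  [0.2,0,0,0.003,0,0,0],
  [0.3,0,0,0.001,0,0,0],
  [0.4,0,0,0,0,0,0],
  [0.45,0,0,0,0,0,0],
], grip_force=25)

```text
time_s: 24.2
tool_pos: [0.4535, 0.0106, 0.1883]
tool_rot: [179.8, 0.0, 32.7]
force: [-0.9, -0.4, 1.8]
grip_width: 0.0616
```

```bash
python3 - <<'E'
from h import *
plan([([.4524,.0108,.185],[180,0,32.7],1)])
E
```

```text
now [0.4535 0.0106 0.1883] [1.7983e+02 2.0000e-02 3.2680e+01] t 24.2 w 0.0616 F [-0.9 -0.4  1.8] q [ 33.  12. -40. 122.  10.  50.  20.]
1 x [-0.0009 -0.0008  0.0033] [ 0.17  0.02 -0.02] |d| 0.0035 mid [0.454 0.011 0.188] [0.454 0.011 0.188] [0.454 0.011 0.188]
```

>>> jog_arm([
  [0.5,-0.0009,-0.0006,0.002,0.1,0,0],
  [0.55,0,0,0.001,0,0,0],
  [1,0,0,0,0,0,0],
  [1,0,0,0,0,0,0],
  [1,0,0,0,0,0,0],
  [1,0,0,0,0,0,0],
  [1,0,0,0,0,0,0],
  [1,0,0,0,0,0,0],
])

```text
time_s: 24.87
tool_pos: [0.4521, 0.0106, 0.1847]
tool_rot: [180.0, 0.1, 32.7]
force: [0.3, 0.6, 0.8]
grip_width: 0.0334
```

>>> jog_arm([
  [1,0,0,-0.003,0,0,0],
  [1,0,0,-0.006,0,0,0],
  [1,0,0,-0.012,0,0,0],
  [1,0,0,-0.02,0,0,0],
  [1,0,0,-0.025,0,0,0],
  [1,0,0,-0.025,0,0,0],
  [1,0,0,-0.025,0,0,0],
  [1,0,0,0,0,0,0],
])

```text
time_s: 25.53
tool_pos: [0.454, 0.0113, 0.3062]
tool_rot: [179.6, -0.3, 32.7]
force: [0.7, -0.6, -2.1]
grip_width: 0.0337
```

```bash
python3 - <<'E'
from h import *
plan([([.51,.13,.30],[180,0,105],12),([.4328,.2935,.30],[180,0,194.3],14)])
plan([([.4328,.2935,.30],[180,0,194.3],24)])
im,P,hsv,p,d=look('wrist')
r=near(P,.4516,.0073,.075)&(P[...,2]>.09)&(P[...,2]<.13)
rect('brown',P,r&(hsv[...,0]<15)&(hsv[...,1]>120))
E
```

```text
now [0.454  0.0113 0.3062] [179.61  -0.32  32.68] t 25.53 w 0.0337 F [ 0.7 -0.6 -2.1] q [ 37.   0. -41. 116.   0.  64.  28.]
12 x [0.0117 0.0002 0.0005] [ 0.04 -0.   -6.03] |d| 0.0117 mid [0.482 0.033 0.305] [0.501 0.062 0.303] [0.511 0.095 0.302]
14 x [0.0122 0.0074 0.    ] [-0.    0.   -6.38] |d| 0.0143 mid [0.517 0.172 0.3  ] [0.505 0.228 0.3  ] [0.481 0.263 0.3  ]
now [0.454  0.0113 0.3062] [179.61  -0.32  32.68] t 25.53 w 0.0337 F [ 0.7 -0.6 -2.1] q [ 37.   0. -41. 116.   0.  64.  28.]
24 x [0.0162 0.0046 0.0003] [ 0.02  0.02 -6.73] |d| 0.0168 mid [0.536 0.066 0.305] [0.563 0.161 0.304] [0.522 0.252 0.302]
brown 1
```

>>> jog_arm([
  [1,0.0162,0.0046,0.0003,0.02,0.02,-6.73],
  [1,0.0162,0.0046,0.0003,0.02,0.02,-6.73],
  [1,0.0162,0.0046,0.0003,0.02,0.02,-6.73],
  [1,0.0162,0.0046,0.0003,0.02,0.02,-6.73],
  [1,0.0162,0.0046,0.0003,0.02,0.02,-6.73],
  [1,0.0162,0.0046,0.0003,0.02,0.02,-6.73],
  [1,0.0162,0.0046,0.0003,0.02,0.02,-6.73],
  [1,0.0162,0.0046,0.0003,0.02,0.02,-6.73],
  [1,0.0162,0.0046,0.0003,0.02,0.02,-6.73],
  [1,0.0162,0.0046,0.0003,0.02,0.02,-6.73],
  [1,0.0162,0.0046,0.0003,0.02,0.02,-6.73],
  [1,0.0162,0.0046,0.0003,0.02,0.02,-6.73],
])

```text
time_s: 26.58
tool_pos: [0.5617, 0.1611, 0.2961]
tool_rot: [-179.8, -0.3, 113.7]
force: [0.6, -0.0, -0.8]
grip_width: 0.0335
```

>>> jog_arm([
  [1,0.0162,0.0046,0.0003,0.02,0.02,-6.73],
  [1,0.0162,0.0046,0.0003,0.02,0.02,-6.73],
  [1,0.0162,0.0046,0.0003,0.02,0.02,-6.73],
  [1,0.0162,0.0046,0.0003,0.02,0.02,-6.73],
  [1,0.0162,0.0046,0.0003,0.02,0.02,-6.73],
  [1,0.0162,0.0046,0.0003,0.02,0.02,-6.73],
  [1,0.0162,0.0046,0.0003,0.02,0.02,-6.73],
  [1,0.0162,0.0046,0.0003,0.02,0.02,-6.73],
  [1,0.0162,0.0046,0.0003,0.02,0.02,-6.73],
  [1,0.0162,0.0046,0.0003,0.02,0.02,-6.73],
  [1,0.0162,0.0046,0.0003,0.02,0.02,-6.73],
  [1,0.0162,0.0046,0.0003,0.02,0.02,-6.73],
])

```text
time_s: 27.58
tool_pos: [0.43, 0.2934, 0.2942]
tool_rot: [179.7, -0.6, -165.4]
force: [0.4, -0.1, -0.8]
grip_width: 0.0332
```

```bash
python3 - <<'E'
from h import *
plan([([.4328,.2935,.23],[180,0,-165.7],6)])
E
```

```text
now [0.43   0.2934 0.2942] [ 179.73   -0.55 -165.43] t 27.58 w 0.0332 F [ 0.4 -0.1 -0.8] q [ 27.  25. -75. 107.  25.  69. 137.]
6 x [-0.0005 -0.0001  0.0107] [ 0.04 -0.09  0.05] |d| 0.0107 mid [0.43  0.293 0.283] [0.431 0.293 0.262] [0.432 0.293 0.251]
```

>>> jog_arm([
  [1,-0.0005,-0.0001,0.0107,0.04,-0.09,0.05],
  [1,-0.0005,-0.0001,0.0107,0.04,-0.09,0.05],
  [1,-0.0005,-0.0001,0.0107,0.04,-0.09,0.05],
  [1,-0.0005,-0.0001,0.0107,0.04,-0.09,0.05],
  [1,-0.0005,-0.0001,0.0107,0.04,-0.09,0.05],
  [1,-0.0005,-0.0001,0.0107,0.04,-0.09,0.05],
  [1,0,0,0,0,0,0],
  [1,0,0,0,0,0,0],
])

```text
time_s: 28.25
tool_pos: [0.4339, 0.2933, 0.2299]
tool_rot: [180.0, -0.0, -166.1]
force: [0.1, 0.7, -0.7]
grip_width: 0.0338
```

```bash
python3 - <<'E'
from h import *
plan([])
im,P,hsv,p,d=look('wrist','pics/w9.png')
a=np.radians(14.3);c=np.array([.520,.316]); X=np.array([np.cos(a),np.sin(a)]);Y=np.array([-X[1],X[0]])
tx=(P[...,:2]-c)@X*1000; ty=(P[...,:2]-c)@Y*1000; z=P[...,2]
hot=(z>.04)&(z<.075)&(tx>-130)&(tx<-50)&(abs(ty)<80)
q=hot&(ty<-25)
print('plate z',np.percentile(z[q],[5,50,95]),'n',q.sum())
for s in (-50,-40,-30,-20):
    k=hot&(abs(ty-s)<2); 
    if k.sum()>5: print('plate tx at',s,tx[k].min().round(1),tx[k].max().round(1))
print('plate end ty',[ty[hot&(abs(tx-r)<3)].min().round(1) for r in(-100,-90,-80)])
blue=(abs(hsv[...,0].astype(int)-112)<10)&(hsv[...,1]>120)&(z<.03)&(z>.0135)
w=blue&(tx>-126)&(tx<-45)&(abs(ty)<70)&(ty<-20)
print('narrow end tx',tx[w].min(),tx[w].max(),'ty',ty[w].min(),ty[w].max())
qq=hot&(ty<-15); A=np.c_[tx[qq],ty[qq],np.ones(qq.sum())]; print('slope',np.degrees(np.linalg.lstsq(A,z[qq]*1000,rcond=None)[0][:2]))
E
```

```text
now [0.4339 0.2933 0.2299] [ 1.8000e+02 -1.0000e-02 -1.6611e+02] t 28.25 w 0.0338 F [ 0.1  0.7 -0.7] q [ 21.  29. -69. 110.  31.  62. 133.]
plate z [0.05300527 0.05518446 0.05761223] n 4847
plate tx at -50 -107.3 -73.3
plate tx at -40 -107.1 -73.3
plate tx at -30 -107.1 -73.4
plate tx at -20 -107.1 -73.1
plate end ty [np.float64(-56.5), np.float64(-56.6), np.float64(-56.6)]
narrow end tx -113.98651932977283 -66.22351248599121 ty -63.16640562710855 -33.940057659402726
slope [-0.02907547  0.85004355]
```

View pics/w9.png

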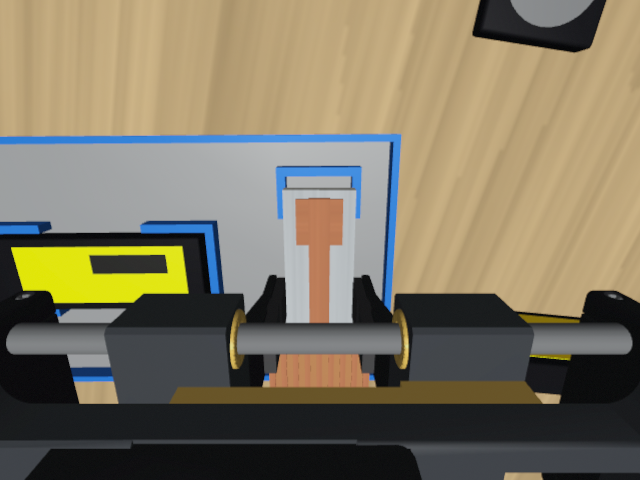

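The wrist view shows the plate centred in the narrow end (compartment walls at columns 277–360, plate at 285–355). It needs about +0.9 mm along tray y, so I'll apply that and descend.

>>> jog_arm([
  [1,0,0.0009,0,0,0,0],
  [1,0,0,0.006,0,0,0],
  [1,0,0,0.006,0,0,0],
  [1,0,0,0.006,0,0,0],
  [1,0,0,0.005,0,0,0],
  [1,0,0,0.004,0,0,0],
  [1,0,0,0.004,0,0,0],
  [1,0,0,0.003,0,0,0],
  [1,0,0,0.002,0,0,0],
  [1,0,0,0,0,0,0],
])

```text
time_s: 29.13
tool_pos: [0.4337, 0.2942, 0.1943]
tool_rot: [-180.0, 0.0, -166.1]
force: [-0.5, -0.4, -1.0]
grip_width: 0.0332
```

>>> jog_arm([
  [1,0,0,0.001,0,0,0],
  [1,0,0,0.001,0,0,0],
  [1,0,0,0,0,0,0],
  [1,0,0,0,0,0,0],
])

```text
time_s: 29.47
tool_pos: [0.4339, 0.2943, 0.1928]
tool_rot: [180.0, 0.1, -166.1]
force: [-0.2, -0.6, -1.9]
grip_width: 0.0336
```

>>> jog_arm([
  [1,0,0,0.001,0,0,0],
  [1,0,0,0.001,0,0,0],
  [1,0,0,0,0,0,0],
  [1,0,0,0,0,0,0],
])

```text
time_s: 29.8
tool_pos: [0.4339, 0.2943, 0.1907]
tool_rot: [180.0, 0.1, -166.1]
force: [0.4, -0.8, -0.8]
grip_width: 0.0338
```

>>> jog_arm([
  [1,0,0,0.0008,0,0,0],
  [1,0,0,0,0,0,0],
  [1,0,0,0,0,0,0],
])

```text
time_s: 30.05
tool_pos: [0.4339, 0.2945, 0.1907]
tool_rot: [-180.0, 0.1, -166.1]
force: [-1.7, -2.5, 6.2]
grip_width: 0.0333
```

Contact came at the expected height. The rim is close on one side, so I'll open only to about 42 mm before lifting.

>>> jog_arm([
  [0.52,0,0,0,0,0,0],
  [0.52,0,0,0,0,0,0],
  [0.52,0,0,0,0,0,0],
  [0.52,0,0,-0.003,0,0,0],
  [0.52,0,0,-0.008,0,0,0],
  [0.52,0,0,-0.014,0,0,0],
  [0.52,0,0,-0.02,0,0,0],
  [0.52,0,0,-0.025,0,0,0],
  [0.52,0,0,-0.025,0,0,0],
  [0.52,0,0,-0.025,0,0,0],
  [0.52,0,0,-0.02,0,0,0],
  [0.52,0,0,0,0,0,0],
])

```text
time_s: 31.05
tool_pos: [0.4343, 0.296, 0.335]
tool_rot: [179.9, 0.5, -166.1]
force: [0.2, 0.2, -1.1]
grip_width: 0.0419
```

```bash
python3 - <<'E'
from h import *
plan([])
a=np.radians(14.3);c=np.array([.520,.316]); X=np.array([np.cos(a),np.sin(a)]);Y=np.array([-X[1],X[0]])
im,P,hsv,p,d=look('wrist')
tx=(P[...,:2]-c)@X*1000; ty=(P[...,:2]-c)@Y*1000; z=P[...,2]
for j in range(-52,56,8): 
    k=(abs(ty-j)<3)&(abs(abs(tx+90)-13)<2)&(z<.05); 
    print(j,np.median(z[k]).round(4) if k.sum()>5 else None,end='; ')
print()
im,P,hsv,p,d=look('scene'); save('pics/s9.png',im,(300,130,460,250),4); inspect_bat(P,hsv)
im,P,hsv,p,d=look('top')
E
```

```text
now [0.4343 0.296  0.335 ] [ 179.92    0.52 -166.08] t 31.05 w 0.0419 F [ 0.2  0.2 -1.1] q [ 28.  21. -76. 104.  22.  71. 140.]
-52 0.0149; -44 0.015; -36 0.0149; -28 0.0151; -20 0.0149; -12 0.015; -4 0.0149; 4 0.0148; 12 0.015; 20 0.0148; 28 0.023; 36 0.0233; 44 0.0231; 52 0.0233; 
label 443 [557.5 323.6] [103.6  43. ] 15.8 z [0.0166 0.019  0.0217]
-15 -12 0.0184; -15 0 0.0185; -15 12 0.0189; 5 -12 0.0191; 5 0 0.0195; 5 12 0.0187; 25 -12 0.0193; 25 0 0.0188; 25 12 0.0192; 45 -12 0.0193; 45 0 0.0194; 45 12 0.0191; 65 -12 0.0188; 65 0 0.0189; 65 12 0.0186; 85 -12 0.0191; 85 0 0.0189; 85 12 0.0189; 105 -12 0.0168; 105 0 0.0179; 105 12 0.0182; 
slab 696 [564. 322.] [129.4  50. ] 15.9 z [0.0168 0.019  0.0217]
slab tx -20.21118532443313 108.2594558958233 ty [-28.97027556  20.7725839 ]
```

View pics/s9.png

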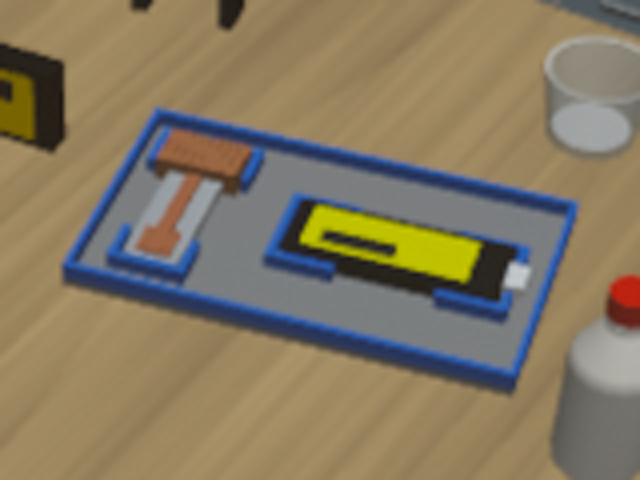

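Both parts sit flat in their compartments: the heat sink plate top is level at 15 mm, the fins are at 23 mm, and the plug is in the notch. I'm handing in.

```bash
python3 -c "
from cell import env; print(env.sign_off())"
```

```text
the job is handed in; nothing more can be done
None
```

The job is done and handed in at about 31 s on the robot's clock, well under the 72 s limit. No verdict was reported.

**What I did**
- **Battery to the mat:** I took the battery out of the stand by its upper edge and leaned it label-up onto the teal mat. It came down flat as the fingers opened.
- **Battery to the tray:** I gripped it again across its width and lowered it into its compartment until the force showed it touching the floor.
- **Heat sink:** I gripped it across its plate, turned it, and lowered it into the other compartment with the finned end in the wide end.

**Last checks**
- **Battery:** The label is up and the plug is in the notch. Right after placing, the wrist camera showed the top face level to about 0.5 mm. The coarser scene camera agreed within its own noise, then and at the end.
- **Heat sink:** The plate top is level within 0.3 mm along its length, with the fins in the wide end.
- **Gripper:** It was open and clear of everything, about 13 cm above the tray.
- **Other items:** I did not measure the bystanders again at the end. No contact with them showed in the pictures or the force readings.

**What did not go to plan:** I meant to tilt the battery 40° over the mat, but joint 6 was close to its limit, so I released it at about 30°. It still landed flat with its label up.

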